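# Pack the angle guides head to tail in the kit tray

## Robot

A 6-joint arm with a two-finger parallel gripper is mounted at the origin on a cart in front of the work surface, level with it; the furniture and walls round the work are solid. World frame = base frame: x ahead of the robot, y to its left, z up, the work surface at z = 0. Lengths are in m, angles in rad, forces in N, time in s.
With the tool pointing down it reaches from about 0.3 to 0.775 m from the base axis. Payload 14.6 kg.
Tool frame: the origin (TCP) lies at the centre of the arm's flange, where the gripper is bolted on; the fingertips stand 199 mm ahead of it and the grasp point (between the pads) lies 180 mm ahead of it; z points along the fingers, y is the line along which they close (so a half turn about z gives the same grasp; the last joint's range is limited). The gripper opens to 94 mm and grips with 3 to 60 N. Pads are 16 mm wide; open, the fingers measure 119 mm over their backs; the gripper's body (75 mm by 177 mm) begins 78 mm behind the grasp point.
Start: joints at [-1.352, 0.3, 1.521, -0, 1.321, -0.067], TCP at [0.155, -0.528, 0.405] pointing down, gripper open.
Joint ranges: [-3.03, 3.03], [-0.79, 2.21], [0.23, 2.52], [-1.04, 4.18], [0, 3.07], [-2.55, 2.55]. Speed limits (rad/s): [2.22, 2.22, 2.57, 3.14, 3.14, 3.14].

## Interface

Orientations are given as [roll, pitch, yaw] about the fixed x, y, z axes, in that order (R = Rz(yaw) Ry(pitch) Rx(roll)).
In Python, from station import ctrl gives the robot as it stands. The module is installed in compiled form; this text tells all that it offers.
- The arm moves only by the tool servo_tool, never from a script. Its argument "motion" is a list of rows, each a list of 5 numbers: the closure, from 0 (fully open) to 1 (shut), then the shift along the world's x, y, z in cm, then the turn about the world's z in degrees. A call has 1 to 20 rows; each row is the pose to reach, as a shift and turn from the pose commanded when the call began; what a row does not reach only later rows make up. A row lasts 1/8 s, in which the tool goes at most 62.5 mm and 10.7 degrees, less where a joint would pass 70% of its speed; a pose out of reach is approached as far as the arm can. A call with a gripper value outside its range is refused whole. The fingers move at their own pace and stop on an object; "squeeze" is the grip in N (left out, the last holds). Time passes only in rows, so rows that repeat a pose let the fingers close. It gives the time, the measured TCP pose, the force, the opening and the grip force at its end, in the units of the state.
- ctrl.get_obs(): the state, without advancing time (a new reading comes with each control period).
- ctrl.camera(name): name is "scene" or "top" or "wrist"; returns a dict with "image" (480x640x3 uint8, red, green, blue), "fx", "fy", "cx", "cy" (pixels), "camera_from_world" (4x4, takes a point from world to camera coordinates); the wrist camera has in their place "hand_eye" (4x4, takes a point from camera to tool coordinates, whose origin is the TCP and whose axes are the flange's). Camera axes: x right, y up, looking along -z (the intrinsics and any distortion apply to the point x, -y, -z); pixel columns grow to the right and rows downward; lengths in m; the calibration is good to about 2 mm. A picture is of the moment at which its call begins: read the wrist's pose just before it. There is no depth.
- ctrl.hand_in(): hands the job in; it is judged then, once.
The state is a dict: "time_s": time; "qpos": joint angles; "joint_vel": joint speeds; "tau": joint torques, N m; "ee_pos": TCP position; "eef_rot": TCP orientation; "force": force on the tool from outside, world axes, zero at the start; "moment": the same for the moment, N m; "grip_width": finger opening in m; "grip_force": force on a finger pad.
Only numpy, scipy, OpenCV 4.12 (cv2) and the standard library are available. Lean on these libraries where they do the work, as an engineer would, in place of code of your own. Each camera call takes 0.05 s, during which the arm holds its last target. There are 200 camera calls.

## Task

The line is being changed over: pack the four white angle guides into the steel kit tray as one level, steady pile, short legs at alternating ends (each guide's short leg at the opposite end from that of the guide just below). At the bottom goes the large guide that lies flat, short leg up; over it the large upside-down one, short leg down, so that the two close to a box with each long leg carried by the other's short leg; then in the same way the small flat guide on top of that box and the small upside-down one over it, each centred over the one below. Set each guide down rather than dropping or throwing it, let go of the pile, and do not knock or shift the bottle, the three moulds or the tub.

Things in the scene. Friction and masses are not known exactly. Their poses are not given: they have to be found in the camera images.
- kit_tray: Shallow steel tray with rolled rim, fixed on the table to the right of the guides, which start in four places to its left, any guide in any place; 166 x 122 mm outside, 160 x 116 mm inside, rim 15 mm high. Origin: centre of its underside; the floor inside is at z = 3 mm; x along its long side, y along its short side, z up.
- large_flat: Large L-shaped guide, white plastic, lying flat with short leg up. Long leg 130 x 54 mm, short leg across one end, 42 mm high overall; both 10 mm thick; 0.16 kg. Origin: middle of the long leg's outer face; x along it, away from the short leg (at x -65 to -55); z to the short leg's side. Mass centre x -12 mm. Starts on its long leg, z up.
- large_tent: Large L-shaped guide, white plastic, leaning upside down. Long leg 130 x 54 mm, short leg across one end, 42 mm high overall; both 10 mm thick; 0.16 kg. Origin: middle of the long leg's outer face; x along it, away from the short leg (at x -65 to -55); z to the short leg's side. Mass centre x -12 mm. Rests on the short leg's free edge and the far end, sloping 15 deg, z down, origin 26 mm up.
- small_flat: Small L-shaped guide, white plastic, lying flat with short leg up. Long leg 104 x 44 mm, short leg across one end, 38 mm high overall; both 10 mm thick; 0.11 kg. Origin: middle of the long leg's outer face; x along it, away from the short leg (at x -52 to -42); z to the short leg's side. Mass centre x -10 mm. Starts on its long leg, z up.
- small_tent: Small L-shaped guide, white plastic, leaning upside down. Long leg 104 x 44 mm, short leg across one end, 38 mm high overall; both 10 mm thick; 0.11 kg. Origin: middle of the long leg's outer face; x along it, away from the short leg (at x -52 to -42); z to the short leg's side. Mass centre x -10 mm. Rests on the short leg's free edge and the far end, sloping 17 deg, z down, origin 24 mm up.
- large_flat_edge (a point): Middle of the free edge of the short leg of large_flat: at x = -60, y = 0, z = 42 mm in that guide's own frame.
- large_tent_edge (a point): Middle of the free edge of the short leg of large_tent: at x = -60, y = 0, z = 42 mm in that guide's own frame.
- small_flat_edge (a point): Middle of the free edge of the short leg of small_flat: at x = -47, y = 0, z = 38 mm in that guide's own frame.
- small_tent_edge (a point): Middle of the free edge of the short leg of small_tent: at x = -47, y = 0, z = 38 mm in that guide's own frame.
- spray_bottle: Tall light-blue spray bottle with white trigger head, 56 x 120 x 272 mm (x, y, z), standing at the far left. Origin: centre of its underside, z up. Leave it alone.
- mould_cup_a: Steel lolly mould standing on its rim, 38 x 64 x 95 mm, in front of the crate, left of the tub. Origin: centre of its underside, z up. Leave it alone.
- mould_cup_b: The same kind of mould, 38 x 64 x 95 mm, in front of the crate's left corner. Origin: centre of its underside, z up. Leave it alone.
- mould_cup_c: The same kind of mould, 38 x 64 x 95 mm, among the guides on the left. Origin: centre of its underside, z up. Leave it alone.
- topping_tub: Clear food tub with blue lid, 89 x 129 x 60 mm, standing between the tray and the crate. Origin: centre of its underside, z up. Leave it alone.
- crate_corner (a point): Front left corner, at the height of its top, of the big fixed crate of sticks behind the work: 0.32 m high; from here its front face runs to the right and away from the robot (13 degrees off the table's y axis).

How it is judged:
On the way, in this order (a step that is already met when the one before it is completed fails the run):
1. the large flat guide lies on the floor of the tray, short leg up, let go (z of large_flat in the frame of kit_tray between -0.001 and 0.007 m and angle between large_flat's own z axis and vertical below 0.07 rad and x of large_flat in the frame of kit_tray between -0.045 and 0.045 m and y of large_flat in the frame of kit_tray between -0.045 and 0.045 m and linear speed of large_flat below 0.02 m/s and angular speed of large_flat below 0.2 rad/s and contact force between the fingers and large_flat below 0.5 N), for 0.2 s.
2. the large upside-down guide closes the first box, its short leg at the other end, let go (z of large_flat in the frame of kit_tray between -0.001 and 0.007 m and angle between large_flat's own z axis and vertical below 0.07 rad and x of large_flat in the frame of kit_tray between -0.045 and 0.045 m and y of large_flat in the frame of kit_tray between -0.045 and 0.045 m and linear speed of each of large_flat, large_tent below 0.02 m/s and angular speed of each of large_flat, large_tent below 0.2 rad/s and z of large_tent in the frame of kit_tray between 0.049 and 0.061 m and angle between large_tent's own z axis and vertical above 3.04159 rad and horizontal distance between large_tent and large_flat below 0.03 m and angle between the x axis of large_tent and the x axis of large_flat, either way round below 0.25 rad and x of large_tent_edge in the frame of large_flat above 0.02 m and contact force between the fingers and large_tent below 0.5 N), for 0.2 s.
3. the small flat guide lies on the box, its short leg at the other end again, let go (z of large_flat in the frame of kit_tray between -0.001 and 0.007 m and angle between large_flat's own z axis and vertical below 0.07 rad and x of large_flat in the frame of kit_tray between -0.045 and 0.045 m and y of large_flat in the frame of kit_tray between -0.045 and 0.045 m and linear speed of each of large_flat, large_tent, small_flat below 0.02 m/s and angular speed of each of large_flat, large_tent, small_flat below 0.2 rad/s and z of large_tent in the frame of kit_tray between 0.049 and 0.061 m and angle between large_tent's own z axis and vertical above 3.04159 rad and horizontal distance between large_tent and large_flat below 0.03 m and angle between the x axis of large_tent and the x axis of large_flat, either way round below 0.25 rad and x of large_tent_edge in the frame of large_flat above 0.02 m and z of small_flat in the frame of kit_tray between 0.049 and 0.061 m and angle between small_flat's own z axis and vertical below 0.1 rad and horizontal distance between small_flat and large_tent below 0.03 m and angle between the x axis of small_flat and the x axis of large_tent, either way round below 0.25 rad and x of small_flat_edge in the frame of large_tent above 0.02 m and contact force between the fingers and small_flat below 0.5 N), for 0.2 s.
At the end, for the whole second after the job is handed in: All four at rest in the tray, large flat on the tray floor within 45 mm of its centre, then large upside-down, small flat, small upside-down: each at its closed height within 6 mm, level within 0.1 rad, within 30 mm and 0.25 rad of the one below, short leg at the opposite end (z of large_flat in the frame of kit_tray between -0.001 and 0.007 m and angle between large_flat's own z axis and vertical below 0.07 rad and x of large_flat in the frame of kit_tray between -0.045 and 0.045 m and y of large_flat in the frame of kit_tray between -0.045 and 0.045 m and linear speed of each of large_flat, large_tent, small_flat, small_tent below 0.02 m/s and angular speed of each of large_flat, large_tent, small_flat, small_tent below 0.2 rad/s and z of large_tent in the frame of kit_tray between 0.049 and 0.061 m and angle between each of large_tent, small_tent's own z axis and vertical above 3.04159 rad and horizontal distance between large_tent and large_flat below 0.03 m and angle between the x axis of large_tent and the x axis of large_flat, either way round below 0.25 rad and x of large_tent_edge in the frame of large_flat above 0.02 m and z of small_flat in the frame of kit_tray between 0.049 and 0.061 m and angle between small_flat's own z axis and vertical below 0.1 rad and horizontal distance between small_flat and large_tent below 0.03 m and angle between the x axis of small_flat and the x axis of large_tent, either way round below 0.25 rad and x of small_flat_edge in the frame of large_tent above 0.02 m and z of small_tent in the frame of kit_tray between 0.097 and 0.109 m and horizontal distance between small_tent and small_flat below 0.03 m and angle between the x axis of small_tent and the x axis of small_flat, either way round below 0.25 rad and x of small_tent_edge in the frame of small_flat above 0.02 m); the robot touches nothing.
It fails at once if the bottle, a mould or the tub is shifted more than 25 mm or tipped (distance of any of spray_bottle, mould_cup_a, mould_cup_b, mould_cup_c, topping_tub from where it was at the start of the episode above 0.025 m or angle between any of spray_bottle, mould_cup_a, mould_cup_b, mould_cup_c, topping_tub's own z axis and vertical above 0.3 rad).
It fails at once if a guide is dropped or thrown (faster than 0.75 m/s, a fall of about 30 mm, while not held) ((linear speed of large_flat above 0.75 m/s and contact force between the fingers and large_flat below 0.1 N) or (linear speed of large_tent above 0.75 m/s and contact force between the fingers and large_tent below 0.1 N) or (linear speed of small_flat above 0.75 m/s and contact force between the fingers and small_flat below 0.1 N) or (linear speed of small_tent above 0.75 m/s and contact force between the fingers and small_tent below 0.1 N)).
It also fails if it takes over 72 s, if anything falls off the work surface, if the arm or the gripper's body presses on something with over 40 N, if the wrist force passes 120 N, or if a joint passes its speed limit or range.

## Working session

There is one attempt and no reset: what is moved stays moved. The work goes in short steps, Python scripts to look and compute and a tool call to move; the robot and the scene stay as the last step left them, time stands still between calls to the robot, and variables do not carry over. Pictures are saved under pics/ and viewed, at most 10 in all, crops included, and the job is handed in when it is done.

Besides the shell and the picture viewer there is one more tool, called after "Request:" by a JSON object that holds its "api" and its "payload". servo_tool: Moves the arm, as the interface text tells. Its arguments: {"type":"object","properties":{"motion":{"type":"array","items":{"type":"array","items":{"type":"number"}}},"squeeze":{"type":"number"}},"required":["motion"]}

```bash
mkdir -p pics; cat > h.py <<'E'
import numpy as np,cv2
from station import ctrl
def cam(n):
    o=ctrl.get_obs();c=ctrl.camera(n);c['o']=o;return c
def save(n,f):
    c=cam(n);cv2.imwrite('pics/'+f,c['image'][:,:,::-1]);return c
E
python3 - <<'E'
from h import *
import pickle
d={}
for n in ['scene','top']:
    d[n]=save(n,n+'1.png');c=d[n];print(n,[k for k in c],c['fx'],c['fy'],c['cx'],c['cy']);print(np.round(c['camera_from_world'],4).tolist())
pickle.dump(d,open('d.pkl','wb'))
print(ctrl.get_obs())
E
```

```text
scene ['image', 'fx', 'fy', 'cx', 'cy', 'camera_from_world', 'o'] 621.0670342204311 621.0670342204311 318.7157449341601 240.27383804900842
[[-0.5774, -0.8164, 0.0087, 0.3656], [0.6511, -0.454, 0.6083, -0.4496], [-0.4926, 0.3569, 0.7937, -1.4016], [0.0, 0.0, 0.0, 1.0]]
top ['image', 'fx', 'fy', 'cx', 'cy', 'camera_from_world', 'o'] 466.4203367983808 466.4203367983808 324.13442834879834 236.96355335762854
[[0.0131, -0.9998, -0.0151, 0.0575], [0.9905, 0.0109, 0.1373, -0.5668], [-0.1371, -0.0168, 0.9904, -1.4551], [0.0, 0.0, 0.0, 1.0]]
{'time_s': 0.1, 'qpos': array([-1.35161324e+00,  3.00413746e-01,  1.52152333e+00,  3.65122270e-06,
        1.32068214e+00, -6.65979204e-02]), 'joint_vel': array([-0.00105574, -0.00133108, -0.0012504 , -0.00052979,  0.0007624 ,
       -0.00084675]), 'tau': array([ 1.63886365e-03, -5.32636642e+01, -3.53280473e+01,  7.09598651e-02,
        2.34492804e-02, -6.31534726e-05]), 'ee_pos': array([ 0.15504097, -0.52766497,  0.40414211]), 'eef_rot': array([-3.14056860e+00, -7.18453925e-05,  2.85780063e-01]), 'force': array([-0.19547881, -0.18949692,  0.56468873]), 'moment': array([ 0.01254155,  0.02465856, -0.00837858]), 'grip_force': 0.0, 'grip_width': 0.09428645444888507}
```

View pics/top1.png

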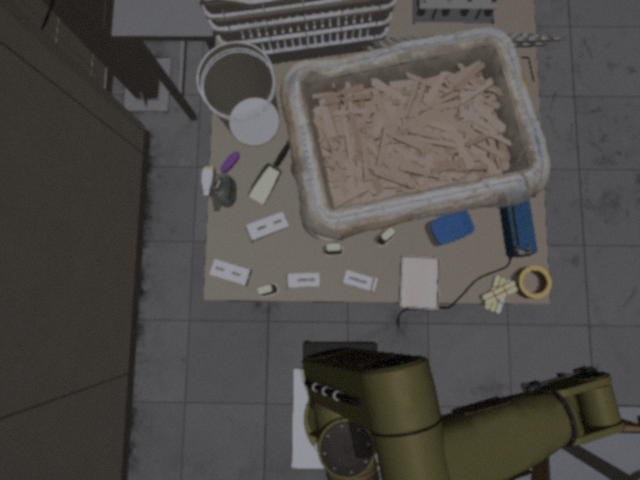

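View pics/scene1.png

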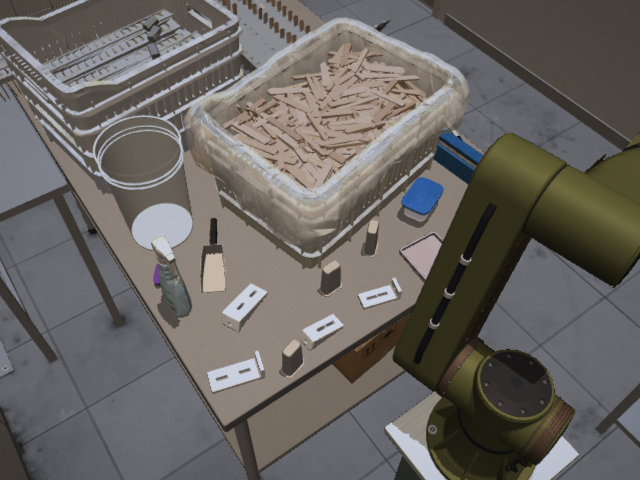

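The top view shows large_tent near (267,226), large_flat (231,272), small_tent (304,280), small_flat (361,281) and the tray (418,282), with moulds at (266,289), (333,248) and (387,236). I'll enlarge both views.

```bash
python3 - <<'E'
import cv2
a=cv2.imread('pics/top1.png')[205:315,200:450];cv2.imwrite('pics/topc.png',cv2.resize(cv2.convertScaleAbs(a,alpha=1.3),None,fx=3.2,fy=3.2,interpolation=cv2.INTER_CUBIC))
a=cv2.imread('pics/scene1.png')[225:400,200:465];cv2.imwrite('pics/scc.png',cv2.resize(a,None,fx=3,fy=3,interpolation=cv2.INTER_CUBIC))
E
```

```text
(no output)
```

View pics/topc.png

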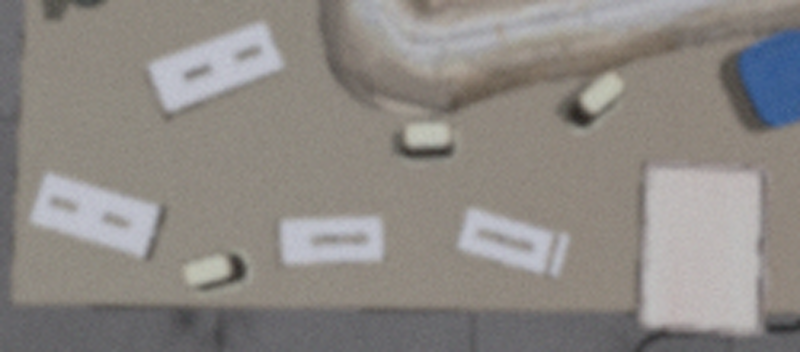

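View pics/scc.png

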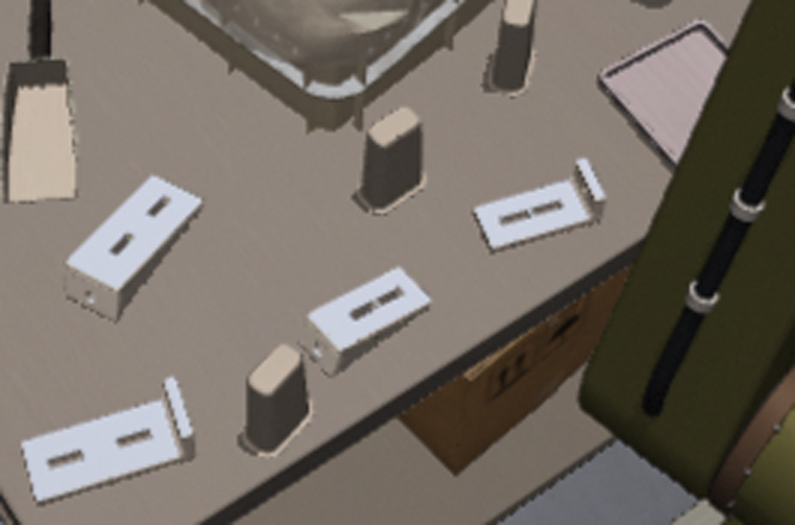

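Corner and slot pixels read from both crops; the short legs are at the right end on the flats and at the left end on the tents. Next I triangulate.

```bash
cat >> h.py <<'E'
import pickle
def tri(p,q,d=None):
    d=d or pickle.load(open('d.pkl','rb'));A=[];b=[]
    for c,(u,v) in ((d['top'],p),(d['scene'],q)):
        M=c['camera_from_world'];x=(u-c['cx'])/c['fx'];y=-(v-c['cy'])/c['fy']
        for r,k in ((0,x),(1,y)):
            A.append(M[r,:3]+k*M[2,:3]);b.append(-(M[r,3]+k*M[2,3]))
    s=np.linalg.lstsq(np.array(A),np.array(b),rcond=None);return s[0],float(np.sqrt(s[1][0]) if len(s[1]) else 0)
def ray(c,u,v,z):
    M=c['camera_from_world'];o=-M[:3,:3].T@M[:3,3];d=M[:3,:3].T@np.array([(u-c['cx'])/c['fx'],-(v-c['cy'])/c['fy'],-1]);return o+d*(z-o[2])/d[2]
E
python3 - <<'E'
from h import *
d=pickle.load(open('d.pkl','rb'))
P={'LF c1':(45,172,22,443),'LF c2':(30,222,40,500),'LF s1':(64,205,65,460),'LF s2':(117,220,135,437),'LF l1':(163,203,172,378),'LF l2':(148,258,190,432),
'LT s1':(199,72,122,243),'LT s2':(248,52,158,206),'LT n1':(148,68,68,263),'LT n2':(170,115,118,290),'LT f1':(264,22,153,176),'LT f2':(284,65,202,202),
'ST s':(340,240,376,304),'ST n1':(280,220,308,320),'ST n2':(283,265,333,347),'ST f1':(381,217,402,267),'ST f2':(384,261,431,299),
'SF s':(505,239,530,213),'SF c1':(470,208,473,209),'SF c2':(458,248,492,250),'SF l1':(567,234,580,158),'SF l2':(556,276,603,197),
'TR l':(643,165,600,75),'TR r':(765,165,703,22),'mB':(428,135,395,125),'mC':(210,270,275,368)}
for k,(a,b,e,f) in P.items():
    x,r=tri((200+a/3.2,205+b/3.2),(200+e/3,225+f/3));print(k,np.round(x*1000),round(r*1000,1))
for a,b in((643,165),(765,165),(762,333),(640,328)):print(np.round(1000*ray(d['top'],200+a/3.2,205+b/3.2,.015)))
E
```

```text
LF c1 [495. 425.   3.] 0.5
LF c2 [444. 437.   5.] 0.3
LF s1 [462. 404.   4.] 1.1
LF s2 [447. 348.   5.] 0.4
LF l1 [465. 300.  24.] 2.2
LF l2 [411. 313.  32.] 5.5
LT s1 [598. 267.  23.] 1.4
LT s2 [621. 219.   8.] 0.6
LT n1 [600. 317.  36.] 1.6
LT n2 [553. 295.  34.] 3.9
LT f1 [654. 205.   2.] 0.9
LT f2 [610. 183.  -3.] 0.0
ST s [430. 122.  14.] 2.1
ST n1 [448. 180.  22.] 0.4
ST n2 [406. 179.  36.] 6.4
ST f1 [453.  80.   2.] 0.5
ST f2 [410.  78.   6.] 3.1
SF s [433. -46.   1.] 0.8
SF c1 [465.  -9.  -2.] 2.7
SF c2 [424.   2.  -4.] 1.8
SF l1 [ 439. -105.   30.] 2.9
SF l2 [396. -94.  30.] 1.6
TR l [ 508. -185.   13.] 0.5
TR r [ 510. -312.   -2.] 3.4
mB [528.  34.  88.] 1.0
mC [397. 242.  84.] 2.9
[ 508. -184.   15.]
[ 510. -307.   15.]
[ 342. -301.   15.]
[ 346. -180.   15.]
```

Request:
{"api": "servo_tool", "payload": {"motion": [[0,6,8,0,8],[0,12,16,0,16],[0,18,24,0,24],[0,24,31,0,30],[0,25,37,0,36],[0,26,43,0,42],[0,26,49,0,48],[0,27,55,0,54],[0,27,61,0,58],[0,28,67,0,58],[0,28,73,0,58],[0,29,79,0,58],[0,29.8,85,0,58],[0,29.8,89.7,-4,58],[0,29.8,89.7,-8,58],[0,29.8,89.7,-8,58]], "squeeze": 20}}

```text
time_s: 2.1
ee_pos: [0.4527, 0.3713, 0.323]
eef_rot: [-3.141, 0.001, 1.299]
force: [0.3, -0.5, 1.0]
grip_width: 0.0938
grip_force: 0.0
```

```bash
python3 - <<'E'
from h import *
c=save('wrist','w1.png');pickle.dump(c,open('w1.pkl','wb'))
print(c['o']['ee_pos'],c['o']['eef_rot'],np.round(c['hand_eye'],4).tolist(),c['fx'],c['cx'],c['cy'],[k for k in c])
E
```

```text
[0.45269619 0.37125295 0.32304101] [-3.14112258e+00  5.81478758e-04  1.29881638e+00] [[0.0019, 0.9681, 0.2505, 0.0723], [1.0, -0.0019, -0.0003, -0.0007], [0.0002, 0.2505, -0.9681, 0.0188], [0.0, 0.0, 0.0, 1.0]] 362.9713793571967 318.1003103980339 242.50313271356296 ['image', 'fx', 'fy', 'cx', 'cy', 'hand_eye', 'o']
```

View pics/w1.png

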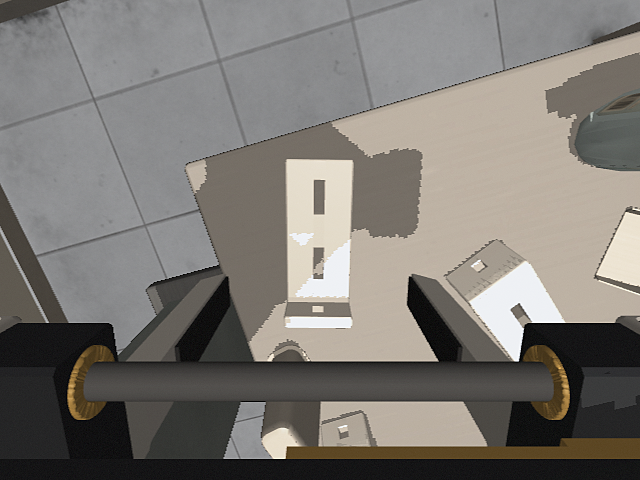

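The guide's far end is at (286–354,160), the leg's free edge at (285–352,318–328), aligned with the tool; the mould lies below it at (285,400).

```bash
cat >> h.py <<'E'
from scipy.spatial.transform import Rotation as Ro
def wray(c,u,v,z):
    R=Ro.from_euler('xyz',c['o']['eef_rot']).as_matrix();H=c['hand_eye']
    o=c['o']['ee_pos']+R@H[:3,3];d=R@H[:3,:3]@np.array([(u-c['cx'])/c['fx'],-(v-c['cy'])/c['fy'],-1]);return np.round(1000*(o+d*(z-o[2])/d[2]),1)
E
python3 - <<'E'
from h import *
c=pickle.load(open('w1.pkl','rb'))
for u,v,z in((286,160,.01),(354,160,.01),(319,197,.01),(319,264,.01),(285,328,.042),(352,328,.042),(286,303,.042),(349,303,.042),(275,355,.095)):print(u,v,wray(c,u,v,z))
E
```

```text
286 160 [444.4 439.3  10. ]
354 160 [496.3 425.   10. ]
319 197 [461.8 404.1  10. ]
319 264 [446.6 349.2  10. ]
285 328 [409.1 314.9  42. ]
352 328 [460.4 300.7  42. ]
286 303 [416.  335.3  42. ]
349 303 [463.4 322.2  42. ]
275 355 [409.9 323.7  95. ]
```

Request:
{"api": "servo_tool", "payload": {"motion": [[0,-0.3,-1.2,-5,0],[0,-0.3,-1.2,-9,0],[0,-0.3,-1.2,-11.5,0],[0,-0.3,-1.2,-12.2,0],[0,-0.3,-1.2,-12.2,0],[1,-0.3,-1.2,-12.2,0],[1,-0.3,-1.2,-12.2,0],[1,-0.3,-1.2,-12.2,0],[1,-0.3,-1.2,-12.2,0],[1,-0.3,-1.2,-12.2,0]], "squeeze": 25}}

```text
time_s: 3.4
ee_pos: [0.45, 0.3573, 0.2028]
eef_rot: [-3.141, -0.0, 1.298]
force: [-1.5, -0.7, 1.6]
grip_width: 0.0536
grip_force: 25.0
```

Request:
{"api": "servo_tool", "payload": {"motion": [[1,0,0,3,0],[1,0,0,8,0],[1,0,-2,13,0],[1,-1,-6,14,-8],[1,-3,-11,14,-17],[1,-5,-17,14,-26],[1,-5,-23,14,-36],[1,-5,-29,14,-46],[1,-5,-35,14,-56],[1,-5,-41,14,-66],[1,-4,-47,14,-76],[1,-3.6,-53,14,-76],[1,-3.6,-58,14,-76],[1,-3.6,-60,14,-76],[1,-3.6,-60,14,-76],[1,-3.6,-60,14,-76]]}}

```text
time_s: 5.4
ee_pos: [0.4142, -0.2415, 0.3426]
eef_rot: [-3.141, 0.0, -0.027]
force: [-0.6, -0.7, -1.8]
grip_width: 0.0537
grip_force: 25.0
```

```bash
python3 - <<'E'
from h import *
o=ctrl.get_obs();print(o['ee_pos'],o['eef_rot'],o['grip_width'])
c=save('wrist','w2.png');pickle.dump(c,open('w2.pkl','wb'))
E
```

```text
[ 0.41416011 -0.24154242  0.34258079] [-3.14123883e+00  2.92378416e-04 -2.73860462e-02] 0.05366705062733346
```

View pics/w2.png

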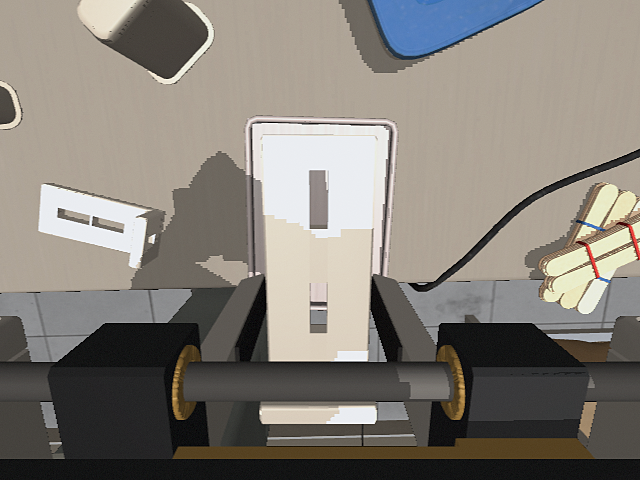

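The guide hangs straight in the grip; the tray's far rim corners are at (247,119) and (396,120), its left rim runs down column 248.

```bash
python3 - <<'E'
from h import *
c=pickle.load(open('w2.pkl','rb'))
for u,v,z in((247,118,.015),(396,119,.015),(249,270,.015),(386,270,.015),(262,135,.15),(378,136,.15)):print(u,v,wray(c,u,v,z))
E
```

```text
247 118 [ 511.2 -186.7   15. ]
396 119 [ 507.4 -306.9   15. ]
249 270 [ 382.1 -178.9   15. ]
386 270 [ 379.  -301.6   15. ]
262 135 [ 492.6 -217.9  150. ]
378 136 [ 490.8 -271.1  150. ]
```

Request:
{"api": "servo_tool", "payload": {"motion": [[1,0,-0.1,-5,0],[1,0,-0.1,-9,0],[1,0,-0.1,-12,0],[1,0,-0.1,-13.2,0],[1,0,-0.1,-13.7,0],[1,0,-0.1,-13.7,0],[0.3,0,-0.1,-13.7,0],[0.3,0,-0.1,-13.7,0],[0.3,0,-0.1,-13.7,0]]}}

```text
time_s: 6.58
ee_pos: [0.4141, -0.2437, 0.206]
eef_rot: [3.141, -0.001, -0.028]
force: [0.2, -0.2, -0.6]
grip_width: 0.066
grip_force: 0.0
```

Request:
{"api": "servo_tool", "payload": {"motion": [[0.3,0,0,3,0],[0.3,0,0,8,0],[0,0,3,13,8],[0,0,9,13,18],[0,-1,15,13,28],[0,-2,21,13,38],[0,-2,27,13,48],[0,-2,33,13,58],[0,-1,39,13,68],[0,1,45,13,78],[0,6,49,13,88],[0,12,50,13,98],[0,17,50,13,108],[0,19,49.5,13,118],[0,19,49.5,13,118],[0,19,49.5,13,118]]}}

```text
time_s: 8.57
ee_pos: [0.6033, 0.2515, 0.3357]
eef_rot: [-3.141, -0.0, 2.027]
force: [0.3, 0.1, 0.4]
grip_width: 0.094
grip_force: 0.0
```

```bash
python3 - <<'E'
from h import *
d=pickle.load(open('d.pkl','rb'))
for p in((325,30),(330,60),(400,110)):print(np.round(1000*ray(d['top'],200+p[0]/3.2,205+p[1]/3.2,.3)))
o=ctrl.get_obs();print(o['ee_pos'],o['eef_rot'],o['grip_width'])
c=save('wrist','w3.png');pickle.dump(c,open('w3.pkl','wb'))
E
```

```text
[590. 121. 300.]
[565. 116. 300.]
[524.  58. 300.]
[0.60331532 0.25149382 0.3357336 ] [-3.14130435e+00 -1.10753571e-04  2.02721253e+00] 0.09399704423833136
```

View pics/w3.png

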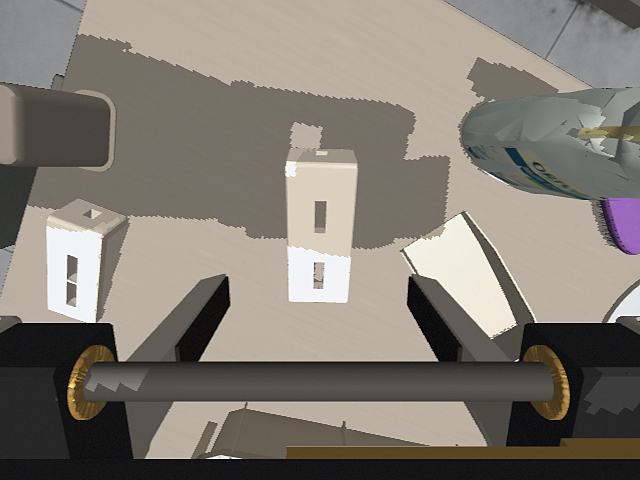

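The tent's short-leg end is at (285–356,163) and its low end at (289–349,302), straight under the gripper; the pan's blade is at (465,270), right of the guide.

```bash
python3 - <<'E'
from h import *
c=pickle.load(open('w3.pkl','rb'))
P=[wray(c,*q) for q in((285,163,.043),(356,164,.043),(289,302,.0095),(349,302,.0095),(400,250,.0),(515,335,0),(485,300,0))]
for p in P:print(p)
print(np.linalg.norm(P[0]-P[1]),np.linalg.norm(P[2]-P[3]),(P[0]+P[1])/2,(P[2]+P[3])/2,sum(P[:4])/4)
e=(P[2]+P[3]-P[0]-P[1])/2;print(np.linalg.norm(e),np.degrees(np.arctan2(e[1],e[0])))
E
```

```text
[553.2 296.5  43. ]
[600.5 319.1  43. ]
[606.7 183.1   9.5]
[655.8 207.4   9.5]
[676.4 269.6   0. ]
[817.9 244.4   0. ]
[772.1 262.4   0. ]
52.42184659090137 54.784121787247734 [576.85 307.8   43.  ] [631.25 195.25   9.5 ] [604.05  251.525  26.25 ]
129.4183622984003 -64.2036296180279
```

Request:
{"api": "servo_tool", "payload": {"motion": [[0.12,0.1,0,-5,0],[0.12,0.1,0,-9,0],[0.12,0.1,0,-11.5,0],[0.12,0.1,0,-12.7,0],[0.12,0.1,0,-12.7,0],[1,0.1,0,-12.7,0],[1,0.1,0,-12.7,0],[1,0.1,0,-12.7,0],[1,0.1,0,-12.7,0]], "squeeze": 25}}

```text
time_s: 9.75
ee_pos: [0.6051, 0.2513, 0.2091]
eef_rot: [3.141, 0.0, 2.031]
force: [-0.6, -0.1, 3.6]
grip_width: 0.0537
grip_force: 24.9
```

Request:
{"api": "servo_tool", "payload": {"motion": [[1,0,0,3,0],[1,0,0,8,0],[1,-2,0,13,0],[1,-7,0,14,-4],[1,-12,0,14,-10],[1,-17,-3,14,-20],[1,-20,-8,14,-30],[1,-20,-14,14,-40],[1,-20,-20,14,-50],[1,-20,-26,14,-60],[1,-20,-32,14,-70],[1,-19,-38,14,-80],[1,-18,-43,14,-90],[1,-17.8,-48,14,-100],[1,-17.8,-49.4,14,-110],[1,-17.8,-49.5,14,-118],[1,-17.8,-49.5,14,-118],[1,-17.8,-49.5,14,-118]]}}

```text
time_s: 12.0
ee_pos: [0.4271, -0.2435, 0.3486]
eef_rot: [-3.142, 0.0, -0.025]
force: [0.6, 0.1, -2.3]
grip_width: 0.0537
grip_force: 24.9
```

```bash
python3 - <<'E'
from h import *
o=ctrl.get_obs();print(o['ee_pos'],o['eef_rot'],o['grip_width'],o['force'])
c=save('wrist','w4.png');pickle.dump(c,open('w4.pkl','wb'))
E
```

```text
[ 0.42705278 -0.24346913  0.34863401] [-3.14150518e+00  4.63638293e-05 -2.49785124e-02] 0.05374032283801795 [ 0.64294101  0.11833693 -2.28800362]
```

View pics/w4.png

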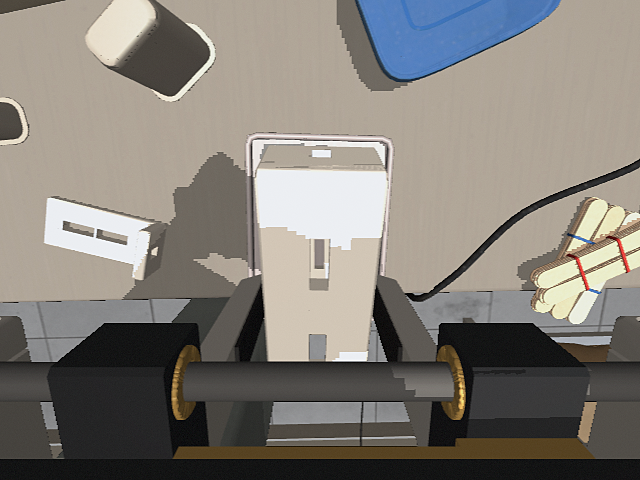

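Request:
{"api": "servo_tool", "payload": {"motion": [[1,0,-0.05,-4,0],[1,0,-0.05,-7,0],[1,0,-0.05,-9,0],[1,0,-0.05,-9,0]], "squeeze": 25}}

```text
time_s: 12.55
ee_pos: [0.4269, -0.2439, 0.2577]
eef_rot: [-3.14, 0.002, -0.027]
force: [0.0, -0.0, -1.1]
grip_width: 0.0536
grip_force: 24.9
```

Request:
{"api": "servo_tool", "payload": {"motion": [[1,0,0,0,0],[1,0,0,-0.4,0],[1,0,0,-0.7,0],[1,0,0,-1.0,0],[1,0,0,-1.3,0],[1,0,0,-1.5,0],[1,0,0,-1.7,0],[1,0,0,-1.7,0]], "squeeze": 8}}

```text
time_s: 13.55
ee_pos: [0.427, -0.2442, 0.2415]
eef_rot: [-3.141, 0.0, -0.028]
force: [1.1, 0.0, -1.6]
grip_width: 0.0542
grip_force: 8.0
```

Request:
{"api": "servo_tool", "payload": {"motion": [[1,0,0,-0.2,0],[1,0,0,-0.35,0],[1,0,0,-0.35,0],[1,0,0,-0.35,0]], "squeeze": 5}}

```text
time_s: 14.05
ee_pos: [0.4271, -0.2442, 0.2382]
eef_rot: [3.142, -0.0, -0.028]
force: [-0.1, -0.4, -0.1]
grip_width: 0.0536
grip_force: 5.0
```

```bash
python3 - <<'E'
from h import *
save('scene','s5.png');save('wrist','w5.png')
a=cv2.imread('pics/s5.png')[120:320,330:530];b=cv2.imread('pics/w5.png')[100:440,150:500]
f=cv2.resize
cv2.imwrite('pics/m5.png',np.hstack([f(a,(400,400)),f(b,(400,389)) if 0 else f(b,(400,400))]))
E
```

```text
(no output)
```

View pics/m5.png

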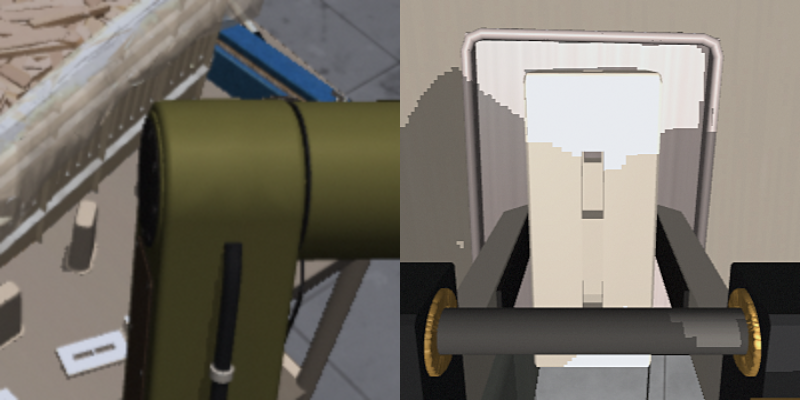

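The tent's far end is at wrist pixels (259–378,161) and looks about level; I'll check the number.

```bash
python3 - <<'E'
from h import *
c=cam('wrist')
for z in(.05,.055,.06,.065):
    a,b=wray(c,259,161,z),wray(c,378,161,z);n,m=wray(c,150+137*.875,100+366*.85,z),wray(c,150+251*.875,100+366*.85,z);print(z,a,b,np.linalg.norm(a-b),n,m,np.linalg.norm(n-m))
E
```

```text
0.05 [ 494.1 -219.2   50. ] [ 492.7 -273.4   50. ] 54.2180781658664 [ 360.4 -216.2   50. ] [ 358.9 -270.8   50. ] 54.620600509331666
0.055 [ 494.2 -220.    55. ] [ 492.8 -272.6   55. ] 52.61862788024791 [ 364.5 -217.1   55. ] [ 363.1 -270.1   55. ] 53.01848734168114
0.06 [ 494.4 -220.8   60. ] [ 493.  -271.8   60. ] 51.01921206761234 [ 368.6 -217.9   60. ] [ 367.2 -269.3   60. ] 51.41906261300375
0.065 [ 494.5 -221.6   65. ] [ 493.2 -271.    65. ] 49.417102302745356 [ 372.7 -218.8   65. ] [ 371.3 -268.6   65. ] 49.819674828324615
```

Request:
{"api": "servo_tool", "payload": {"motion": [[0.3,0,0,0,0],[0.3,0,0,0,0],[0.3,0,0,0,0],[0.3,0,0,0,0],[0.3,0,0,3,0],[0.3,0,0,7,0],[0.1,0,3,10,10],[0,0,8,10,20],[0,0,13,10,30],[0,0,17,10,40],[0,0.4,19.2,10,50],[0,0.4,19.2,10,60],[0,0.4,19.2,10,70],[0,0.4,19.2,10,76],[0,0.4,19.2,10,76],[0,0.4,19.2,10,76]]}}

```text
time_s: 16.2
ee_pos: [0.431, -0.0522, 0.3382]
eef_rot: [3.142, 0.0, 1.296]
force: [0.4, 0.3, -1.7]
grip_width: 0.0941
grip_force: 0.0
```

```bash
python3 - <<'E'
from h import *
c=save('wrist','w6.png');pickle.dump(c,open('w6.pkl','wb'));print(c['o']['ee_pos'],c['o']['eef_rot'])
E
```

```text
[ 0.43104103 -0.0521914   0.33815533] [3.14154681e+00 2.56835008e-05 1.29566872e+00]
```

Request:
{"api": "servo_tool", "payload": {"motion": [[0,0,6,0,6],[0,0,12,0,14],[0,0,18,0,18],[0,0,18.2,0,18],[0,0,18.2,0,18]]}}

```text
time_s: 16.88
ee_pos: [0.431, 0.1297, 0.338]
eef_rot: [-3.141, 0.0, 1.612]
force: [-0.2, -0.8, -0.1]
grip_width: 0.0945
grip_force: 0.0
```

```bash
python3 - <<'E'
from h import *
c=save('wrist','w7.png');pickle.dump(c,open('w7.pkl','wb'));print(c['o']['ee_pos'],c['o']['eef_rot'])
a=cv2.imread('pics/w6.png')[130:400,220:420];b=cv2.imread('pics/w7.png')[130:400,220:420]
cv2.imwrite('pics/m7.png',cv2.resize(np.hstack([a,b]),None,fx=2,fy=2,interpolation=cv2.INTER_CUBIC))
E
```

```text
[0.4310191  0.12965646 0.33803222] [-3.14130614e+00  2.18934983e-04  1.61162627e+00]
```

View pics/m7.png

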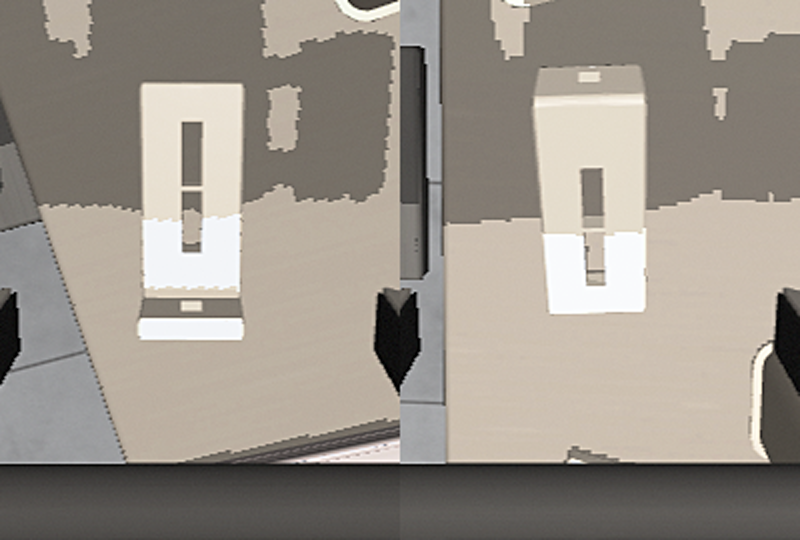

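Left half (small_flat): far end (141–243,84), leg edge (138–242,338). Right half (small_tent): leg-end edge (532–646,105), low end (549–645,313), slightly skewed.

```bash
python3 - <<'E'
from h import *
for f,Q in(('w6',((138,338,.038),(242,338,.038),(141,84,.01),(243,84,.01))),('w7',((132,105,.039),(246,105,.039),(149,313,.009),(245,313,.009)))):
    c=pickle.load(open(f+'.pkl','rb'))
    P=[wray(c,220+x/2,130+y/2,z) for x,y,z in Q]
    e=(P[2]+P[3]-P[0]-P[1])/2;print(f,np.linalg.norm(P[0]-P[1]),np.linalg.norm(P[2]-P[3]),sum(P)/4,np.linalg.norm(e),np.degrees(np.arctan2(e[1],e[0])))
E
```

```text
w6 43.406566323541426 42.7748758034433 [428.95 -49.5   24.  ] 106.29440248667849 73.86272343828213
w7 43.54147448123456 43.74128484624113 [429.15 128.65  24.  ] 101.21659942914502 -85.7285779826161
```

Request:
{"api": "servo_tool", "payload": {"motion": [[0,0,-6,0,-6],[0,-0.2,-12,0,-14],[0,-0.5,-18,0,-18.4],[0,-0.5,-18.9,-3,-18.4],[0,-0.5,-18.9,-7,-18.4],[0,-0.5,-18.9,-11,-18.4],[0,-0.5,-18.9,-13,-18.4],[0,-0.5,-18.9,-13.6,-18.4],[0,-0.5,-18.9,-13.6,-18.4],[1,-0.5,-18.9,-13.6,-18.4],[1,-0.5,-18.9,-13.6,-18.4],[1,-0.5,-18.9,-13.6,-18.4],[1,-0.5,-18.9,-13.6,-18.4],[1,-0.5,-18.9,-13.6,-18.4]], "squeeze": 25}}

```text
time_s: 18.68
ee_pos: [0.4261, -0.0592, 0.2022]
eef_rot: [3.142, -0.0, 1.291]
force: [0.4, 0.2, 0.6]
grip_width: 0.0472
grip_force: 0.0
```

Request:
{"api": "servo_tool", "payload": {"motion": [[1,0,0,0,0],[1,0,0,0,0]]}}

```text
time_s: 18.92
ee_pos: [0.4261, -0.0592, 0.2022]
eef_rot: [-3.142, 0.0, 1.291]
force: [0.2, 0.7, 0.9]
grip_width: 0.0435
grip_force: 25.0
```

Request:
{"api": "servo_tool", "payload": {"motion": [[1,0,0,3,0],[1,0,0,8,0],[1,0,0,12,-8],[1,0,-4,12,-18],[1,0,-8,12,-28],[1,-0.4,-12,12,-38],[1,-0.8,-16,12,-48],[1,-0.8,-18.5,12,-58],[1,-0.8,-18.5,12,-68],[1,-0.8,-18.5,12,-75.5],[1,-0.8,-18.5,12,-75.5],[1,-0.8,-18.5,12,-75.5],[1,-0.8,-18.5,9,-75.5],[1,-0.8,-18.5,7,-75.5],[1,-0.8,-18.5,6.2,-75.5],[1,-0.8,-18.5,6,-75.5],[1,-0.8,-18.5,6,-75.5]]}}

```text
time_s: 21.05
ee_pos: [0.4182, -0.2443, 0.2627]
eef_rot: [3.141, -0.001, -0.026]
force: [0.9, 0.1, -1.8]
grip_width: 0.0435
grip_force: 25.0
```

Request:
{"api": "servo_tool", "payload": {"motion": [[1,0,0,-0.3,0],[1,0,0,-0.5,0],[1,0,0,-0.5,0],[1,0,0,-0.5,0]]}}

```text
time_s: 21.55
ee_pos: [0.4181, -0.2442, 0.2572]
eef_rot: [-3.142, -0.0, -0.027]
force: [-0.3, -0.6, -0.9]
grip_width: 0.0436
grip_force: 25.0
```

Request:
{"api": "servo_tool", "payload": {"motion": [[1,0,0,-0.05,0],[0.33,0,0,-0.05,0],[0.33,0,0,-0.05,0],[0.33,0,0,-0.05,0],[0.33,0,0,-0.05,0],[0.33,0,0,3,0],[0.33,0,0,8,0],[0.33,0,0,9,0],[0.33,0,0,9,0]]}}

```text
time_s: 22.68
ee_pos: [0.418, -0.2441, 0.347]
eef_rot: [3.141, -0.0, -0.027]
force: [0.4, -0.4, -0.0]
grip_width: 0.0632
grip_force: 0.0
```

```bash
cat >> h.py <<'E'
def proj(c,p):
    R=Ro.from_euler('xyz',c['o']['eef_rot']).as_matrix();H=c['hand_eye']
    q=H[:3,:3].T@(R.T@(np.array(p)-c['o']['ee_pos'])-H[:3,3]);return np.array([c['cx']+c['fx']*q[0]/-q[2],c['cy']-c['fy']*q[1]/-q[2]])
def edges(c,a,b,n=14,fr=(.35,.5,.65,.8,.95)):
    # strongest gray step across segment a-b (3D), offset in mm toward the outward side; profile along image normal
    g=cv2.GaussianBlur(cv2.cvtColor(c['image'],cv2.COLOR_RGB2GRAY),(3,3),0).astype(np.float32);A,B=proj(c,a),proj(c,b)
    t=(B-A)/np.linalg.norm(B-A);nn=np.array([t[1],-t[0]]);out=[]
    for f in fr:
        s=np.arange(-n,n+.5,.5);q=(A+(B-A)*f)+s[:,None]*nn
        v=cv2.remap(g,q[:,0].astype(np.float32)[None],q[:,1].astype(np.float32)[None],cv2.INTER_LINEAR)[0]
        d=np.abs(np.gradient(v));i=d.argmax();out.append((float(s[i]),round(float(d[i]))))
    return np.round(A),np.round(B),out
E
python3 - <<'E'
from h import *
c=save('wrist','w8.png');pickle.dump(c,open('w8.pkl','wb'));print(c['o']['ee_pos'],c['o']['eef_rot'],c['o']['time_s'])
x,y=.4284,-.2445;t=np.radians(-1.5);ex=np.array([np.cos(t),np.sin(t)]);ey=np.array([-ex[1],ex[0]])
P=lambda u,v,z:[*(np.array([x,y])+u*ex+v*ey),z]
for n,L,W,z in(('SF',.052,.022,.065),('LT',.065,.027,.055)):
    print(n,'far',edges(c,P(L,W,z),P(L,-W,z),fr=(.1,.3,.7,.9)));print('left',edges(c,P(0,W,z),P(L,W,z)));print('right',edges(c,P(0,-W,z),P(L,-W,z)))
E
```

```text
[ 0.41796935 -0.24413313  0.34704702] [ 3.14131841e+00 -4.52650093e-04 -2.66341385e-02] 22.675
SF far (array([287., 162.]), array([349., 162.]), [(-1.5, 18), (0.0, 16), (0.0, 16), (0.0, 16)])
left (array([288., 234.]), array([287., 162.]), [(4.5, 14), (5.0, 15), (5.5, 17), (9.5, 15), (5.5, 21)])
right (array([347., 234.]), array([349., 162.]), [(-4.5, 15), (-5.5, 19), (-5.0, 3), (-12.5, 1), (-0.5, 6)])
LT far (array([281., 144.]), array([355., 144.]), [(14.0, 23), (14.0, 34), (14.0, 37), (12.5, 30)])
left (array([283., 231.]), array([281., 144.]), [(-0.5, 14), (0.0, 18), (0.0, 21), (0.0, 18), (2.5, 22)])
right (array([353., 231.]), array([355., 144.]), [(1.0, 14), (1.5, 2), (-13.0, 1), (-14.0, 1), (1.5, 7)])
```

Request:
{"api": "servo_tool", "payload": {"motion": [[0.33,0,4,0,8],[0,0,10,0,18],[0,0,16,0,28],[0,0,22,0,38],[0,0,28,0,48],[0,0.5,33,0,58],[0,1.1,37.3,0,68],[0,1.1,37.3,0,78],[0,1.1,37.3,0,88],[0,1.1,37.3,0,95.8],[0,1.1,37.3,-4,95.8],[0,1.1,37.3,-9,95.8],[0,1.1,37.3,-12.5,95.8],[0,1.1,37.3,-14,95.8],[0,1.1,37.3,-14,95.8],[1,1.1,37.3,-14,95.8],[1,1.1,37.3,-14,95.8],[1,1.1,37.3,-14,95.8],[1,1.1,37.3,-14,95.8],[1,1.1,37.3,-14,95.8]], "squeeze": 25}}

```text
time_s: 25.22
ee_pos: [0.4291, 0.1288, 0.2073]
eef_rot: [3.141, -0.0, 1.645]
force: [-0.2, 0.4, 0.1]
grip_width: 0.0473
grip_force: 0.0
```

Request:
{"api": "servo_tool", "payload": {"motion": [[1,0,0,0,0],[1,0,0,0,0]]}}

```text
time_s: 25.48
ee_pos: [0.4291, 0.1288, 0.2072]
eef_rot: [3.142, -0.0, 1.645]
force: [-0.6, -0.4, 1.9]
grip_width: 0.0437
grip_force: 25.0
```

Request:
{"api": "servo_tool", "payload": {"motion": [[1,0,0,3,0],[1,0,0,8,0],[1,0,-2,13,-8],[1,-0.1,-7,15,-18],[1,-0.1,-12,15,-28],[1,-0.1,-17,15,-38],[1,-0.1,-22,15,-48],[1,-0.1,-27,15,-58],[1,-0.1,-32,15,-68],[1,-0.1,-36,15,-78],[1,-0.1,-37.3,15,-88],[1,-0.1,-37.3,15,-95.8],[1,-0.1,-37.3,15,-95.8],[1,-0.1,-37.3,12,-95.8],[1,-0.1,-37.3,10,-95.8],[1,-0.1,-37.3,9.6,-95.8],[1,-0.1,-37.3,9.6,-95.8]]}}

```text
time_s: 27.6
ee_pos: [0.4282, -0.2441, 0.3036]
eef_rot: [3.141, -0.0, -0.025]
force: [0.0, -0.2, -1.4]
grip_width: 0.044
grip_force: 25.0
```

Request:
{"api": "servo_tool", "payload": {"motion": [[1,0,0,0,0],[1,0,0,-0.4,0],[1,0,0,-0.7,0],[1,0,0,-1.0,0],[1,0,0,-1.2,0],[1,0,0,-1.4,0],[1,0,0,-1.55,0],[1,0,0,-1.55,0]], "squeeze": 8}}

```text
time_s: 28.6
ee_pos: [0.428, -0.2442, 0.2875]
eef_rot: [-3.141, 0.0, -0.027]
force: [-0.1, 0.7, -0.9]
grip_width: 0.0439
grip_force: 8.0
```

Request:
{"api": "servo_tool", "payload": {"motion": [[1,0,0,-0.1,0],[1,0,0,-0.2,0],[1,0,0,-0.2,0],[1,0,0,-0.2,0]], "squeeze": 5}}

```text
time_s: 29.1
ee_pos: [0.4281, -0.2442, 0.286]
eef_rot: [3.141, -0.001, -0.027]
force: [-0.4, 1.0, 6.0]
grip_width: 0.0439
grip_force: 5.0
```

```bash
python3 - <<'E'
from h import *
c=save('wrist','w9.png');print(c['o']['ee_pos'],c['o']['eef_rot'],c['o']['force'],c['o']['time_s'])
x,y=.4282,-.2446;t=np.radians(-1.5);ex=np.array([np.cos(t),np.sin(t)]);ey=np.array([-ex[1],ex[0]])
P=lambda u,v,z:[*(np.array([x,y])+u*ex+v*ey),z]
for n,L,W,z in(('ST',.052,.022,.103),('ST tilted',.052,.022,.118)):
    print(n,'far',edges(c,P(L,W,z),P(L,-W,z),fr=(.1,.3,.7,.9)));print('left',edges(c,P(0,W,z),P(L,W,z),n=10));print('right',edges(c,P(0,-W,z),P(L,-W,z),n=10));print('near',edges(c,P(-L,W,z),P(-L,-W,z),fr=(.1,.3,.5,.7,.9)))
E
```

```text
[ 0.42814445 -0.2441564   0.28603069] [ 3.14143267e+00 -5.71543744e-04 -2.65853469e-02] [-0.44778437  0.95380564  5.99312546] 29.1
ST far (array([270., 194.]), array([368., 194.]), [(5.5, 30), (12.5, 31), (12.5, 31), (5.5, 30)])
left (array([273., 301.]), array([270., 194.]), [(-1.0, 12), (-1.5, 11), (-1.0, 10), (1.0, 20), (1.0, 19)])
right (array([364., 301.]), array([368., 194.]), [(2.5, 12), (2.5, 11), (1.0, 15), (0.5, 23), (0.5, 20)])
near (array([276., 393.]), array([360., 393.]), [(-8.5, 28), (-8.5, 29), (-8.5, 28), (-8.5, 30), (-8.5, 30)])
ST tilted far (array([265., 198.]), array([372., 198.]), [(10.0, 28), (10.0, 29), (10.0, 30), (10.0, 24)])
left (array([270., 314.]), array([265., 198.]), [(-4.5, 15), (-5.0, 12), (-5.5, 11), (-5.0, 13), (-4.0, 19)])
right (array([368., 314.]), array([372., 198.]), [(6.0, 13), (7.5, 11), (7.5, 12), (5.0, 21), (5.5, 22)])
near (array([273., 413.]), array([364., 413.]), [(11.5, 29), (11.5, 29), (11.5, 28), (11.5, 28), (11.5, 27)])
```

Request:
{"api": "servo_tool", "payload": {"motion": [[0.8,0,0,0,0],[0.33,0,0,0,0],[0.33,0,0,0,0],[0.33,0,0,0,0],[0.33,0,0,0,0],[0.33,0,0,3,0],[0.33,0,0,7,0],[0.33,0,0,10,0],[0.33,0,0,10,0],[0.33,0,0,10,0]]}}

```text
time_s: 30.4
ee_pos: [0.4279, -0.2441, 0.3847]
eef_rot: [-3.141, 0.001, -0.027]
force: [-0.3, 0.5, -0.4]
grip_width: 0.063
grip_force: 0.0
```

```bash
python3 - <<'E'
from h import *
c=save('wrist','w10.png');pickle.dump(c,open('w10.pkl','wb'));print(c['o']['ee_pos'],c['o']['force'],c['o']['grip_width'],c['o']['time_s'])
x,y=.4290,-.2446;t=np.radians(-1.5);ex=np.array([np.cos(t),np.sin(t)]);ey=np.array([-ex[1],ex[0]])
P=lambda u,v,z:[*(np.array([x,y])+u*ex+v*ey),z]
F=(.02,.15,.3,.45,.6,.75,.9)
for n,L,W,z in(('ST',.052,.022,.103),('LT',.065,.027,.055)):
    print(n,'far',edges(c,P(L,W,z),P(L,-W,z),n=9,fr=(.1,.3,.7,.9)));print('left',edges(c,P(-L*.8,W,z),P(L,W,z),n=8,fr=F));print('right',edges(c,P(-L*.8,-W,z),P(L,-W,z),n=8,fr=F));print('near',edges(c,P(-L,W,z),P(-L,-W,z),n=9,fr=(.1,.3,.5,.7,.9)))
E
```

```text
[ 0.4279196  -0.24409963  0.38469172] [-0.30127546  0.47769293 -0.40130052] 0.06295000789110651 30.4
ST far (array([288., 175.]), array([350., 175.]), [(5.5, 29), (2.0, 28), (2.0, 28), (5.0, 31)])
left (array([290., 297.]), array([288., 175.]), [(-1.5, 9), (4.5, 20), (-0.5, 13), (-1.0, 13), (-0.5, 12), (-1.0, 10), (1.0, 18)])
right (array([347., 297.]), array([350., 175.]), [(-0.5, 4), (0.0, 10), (-1.0, 13), (1.5, 12), (1.5, 11), (1.5, 13), (-1.0, 21)])
near (array([291., 309.]), array([347., 310.]), [(2.0, 23), (2.5, 21), (2.0, 22), (2.5, 21), (2.5, 21)])
LT far (array([286., 155.]), array([351., 155.]), [(-1.5, 29), (-1.5, 31), (-1.5, 30), (-1.5, 23)])
left (array([289., 287.]), array([286., 155.]), [(-2.5, 13), (-2.0, 12), (-2.0, 14), (-2.0, 12), (-2.0, 10), (-0.5, 19), (4.0, 20)])
right (array([348., 287.]), array([351., 155.]), [(1.0, 8), (1.0, 10), (2.5, 13), (3.0, 11), (2.5, 13), (0.0, 19), (-4.5, 1)])
near (array([289., 300.]), array([348., 300.]), [(-6.5, 22), (-6.5, 21), (-7.0, 21), (-6.5, 21), (-7.0, 22)])
```

Request:
{"api": "servo_tool", "payload": {"motion": [[0.33,0,0,3,0],[0.33,0,6,3,0],[0.33,0,12,3,0],[0.33,0,18,3,0],[0.33,0,24,3,0],[0.33,0,30,3,0],[0.33,-2,36,3,0],[0.33,-4,42,3,0],[0.33,-5,48,3,0],[0.33,-5,52,3,0],[0.33,-5,52,3,0]]}}

```text
time_s: 31.82
ee_pos: [0.3776, 0.2777, 0.4142]
eef_rot: [3.14, 0.002, -0.023]
force: [-0.3, -0.7, 0.2]
grip_width: 0.0629
grip_force: 0.0
```

```bash
cat >> h.py <<'E'
def projw(c,p):
    q=c['camera_from_world']@np.array([*p,1]);return np.array([c['cx']+c['fx']*q[0]/-q[2],c['cy']-c['fy']*q[1]/-q[2]])
E
python3 - <<'E'
import h
from h import *
h.proj=projw
d0=pickle.load(open('d.pkl','rb'))
x,y=.4290,-.2446;t=np.radians(-1.5);ex=np.array([np.cos(t),np.sin(t)]);ey=np.array([-ex[1],ex[0]])
P=lambda u,v,z:[*(np.array([x,y])+u*ex+v*ey),z]
for n in('top','scene'):
    c=save(n,n+'9.png')
    for m,L,W,z in(('ST',.052,.022,.103),('LT',.065,.027,.055)):
        for k,a,b in(('far',(L,W),(L,-W)),('near',(-L,W),(-L,-W)),('left',(-L,W),(L,W)),('right',(-L,-W),(L,-W))):
            r=edges(c,P(*a,z),P(*b,z),n=5,fr=(.1,.25,.4,.6,.75,.9));print(n,m,k,r[0],r[1],[q[0] for q in r[2]],[q[1] for q in r[2]])
# movement of bystanders: diff vs start around moulds/tub/bottle
g=lambda c:cv2.cvtColor(c['image'],cv2.COLOR_RGB2GRAY).astype(int)
D=np.abs(g(c)-g(d0['scene']));
for k,(a,b,w,hh) in {'A':(358,215,28,45),'B':(315,255,30,45),'C':(278,335,30,45),'bottle':(150,232,45,85),'tub':(400,175,46,48)}.items():print(k,(D[b:b+hh,a:a+w]>30).mean().round(3))
E
```

```text
top ST far [418. 263.] [433. 263.] [4.5, 4.5, 4.5, 5.0, 5.0, 5.0] [4, 4, 4, 6, 6, 6]
top ST near [418. 297.] [433. 298.] [-0.5, 2.0, 2.0, -1.0, 2.0, 2.0] [4, 3, 3, 4, 4, 2]
top ST left [418. 297.] [418. 263.] [-0.5, -1.0, -1.0, -1.0, -1.0, -1.0] [9, 6, 5, 6, 6, 7]
top ST right [433. 298.] [433. 263.] [-3.0, -3.5, -3.5, -3.5, -4.0, -5.0] [8, 6, 7, 7, 6, 7]
top LT far [414. 260.] [431. 260.] [3.5, -2.5, 3.5, 2.0, 2.0, 2.0] [5, 6, 4, 4, 5, 5]
top LT near [414. 302.] [431. 302.] [-5.0, -5.0, -5.0, -5.0, -5.0, -5.0] [7, 7, 7, 8, 6, 5]
top LT left [414. 302.] [414. 260.] [5.0, 5.0, 5.0, 5.0, 5.0, 4.5] [10, 9, 8, 7, 7, 10]
top LT right [431. 302.] [431. 260.] [-5.0, -4.5, 3.5, -5.0, -5.0, -5.0] [7, 7, 5, 5, 5, 6]
scene ST far [422. 230.] [434. 222.] [-5.0, 0.0, 0.0, 0.0, 0.0, -0.5] [25, 14, 16, 16, 15, 16]
scene ST near [448. 256.] [461. 249.] [-3.5, 4.5, -1.0, 5.0, 2.5, 5.0] [0, 0, 0, 0, 0, 0]
scene ST left [448. 256.] [422. 230.] [-5.0, -3.0, -3.0, -5.0, -2.5, 0.5] [0, 0, 0, 4, 28, 34]
scene ST right [461. 249.] [434. 222.] [-3.5, -4.0, -2.5, 4.0, 0.5, 0.5] [0, 1, 10, 22, 16, 15]
scene LT far [415. 238.] [430. 230.] [2.5, 5.0, 2.5, -0.5, -2.0, -5.0] [9, 16, 19, 22, 32, 31]
scene LT near [446. 271.] [462. 262.] [-3.5, 0.5, 3.5, -1.0, -1.5, 0.5] [0, 0, 0, 0, 0, 0]
scene LT left [446. 271.] [415. 238.] [-0.5, 5.0, 1.5, -4.0, -1.0, 2.0] [0, 0, 0, 0, 0, 0]
scene LT right [462. 262.] [430. 230.] [1.0, 4.0, -2.5, 0.5, -3.0, 2.5] [0, 0, 0, 0, 26, 30]
A 0.319
B 0.687
C 0.25
bottle 0.0
tub 0.0
```

```bash
python3 -c "
from h import *
print(ctrl.hand_in())"
```

```text
the job is handed in; nothing more can be done
None
```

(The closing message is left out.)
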